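# Start the last screw foot of an upturned induction hob

## Task

The induction hob lies upside down on the bench to have its plastic screw feet fitted: three are screwed home, and the fourth stands loosely in its threaded boss, its thread not yet started. So that it does not cross-thread, turn this foot backward (counter-clockwise seen from above) until it comes to the end of the thread and drops, then turn it forward (clockwise) one full turn so that the thread has taken. Finish while still holding: keep the foot gripped, upright and still in its boss, do not let go of it, and leave the other things on the bench and on the hob where they are.

Things in the scene. Friction and masses are not known exactly. Their poses are not given: they have to be found in the camera images.
- foot_mid (a point): the loose foot: on its axis, half-way up its black ribbed round head (46 mm across, 28 mm tall, so 14 mm above and below this point; to be gripped at any yaw). z points up its axis, x to the side where its thread begins. At the start this point is 29 to 30.5 mm above boss_mouth, the fitted feet's only 14 mm. Let go, it stays standing where it is, leaning up to a few degrees. 55 to 115 g
- foot_edge (a point): point on the rim of the loose foot's head, level with foot_mid, 23 mm out along its x axis: it shows how far the foot has turned; unmarked
- foot: the same loose foot; origin at the tip of its 47 mm stud, 61 mm below foot_mid; z up. Coarse right-hand single thread, 28 mm across, 6 mm pitch, on a 22 mm core, with a plain 25 mm pilot end. Once the thread has taken it goes down 6 mm a turn, with 1.2 mm of axial play; the head meets the boss about two turns after the drop
- boss_mouth (a point): centre of the mouth of the grey threaded boss (39 mm outside, 12 mm above the hob's underside) that holds the loose foot; fixed with the hob; z up its axis, x to the side where its thread begins, which differs each time and cannot be seen. The foot is 1.3 to 2.6 rad of backward turn short of there and climbs 1 mm a radian until it drops, at or up to 0.3 rad past there
- boss: the same boss, origin 52 mm below boss_mouth, z up. At the thread's end the foot falls 6 mm under its weight or a light push; Fingers that grip the foot and stay at their height carry it, so it cannot fall: pressed down lightly, they feel the push from below vanish there. The thread turns easily
- hob_top (a point): middle of the hob's underside (now its top face), a 400 by 330 mm steel box 80 mm above the bench, on a rubber mat; fixed. x points to its front (control panel), z up. The loose foot's boss is at x -150, y +115 mm from here; feet with equal heads are screwed home on the bosses at (-150, -115), (130, -115) and (130, 115) mm
- lock_nut: a flat black plastic ring nut, 44 mm outside, 30 mm bore, 8 mm thick, lying on the hob's underside; leave it. Origin under its centre
- screwdriver: a screwdriver 190 mm long lying across the hob's underside near its front; leave it
- wrench: a steel spanner 200 mm long lying on the bench; leave it
- ninth_pan: a small open steel food pan 108 by 176 mm, 65 mm tall, on the bench; leave it. Origin under its centre
- tub: a round clear food tub with a red lid, 122 mm across, 69 mm tall, on the bench; leave it. Origin under its centre
- squeeze_bottle: a white sauce bottle 60 mm across, 170 mm tall, on the bench; leave it. Origin under its centre
- mug: a white mug 80 mm across, 85 mm tall, on the bench; leave it. Origin under its centre
Not all that is in view belongs to the job. Of the things that look like the foot, the smallest one is meant.

How it is judged (in metres and radians):
On the way, in this order (a step that is already met when the one before it is completed fails the run):
1. the foot, still in its boss, has been turned backward to the end of the thread (within 0.67 rad of the drop, still on top) (horizontal distance between foot_mid and boss_mouth below 0.01 m and x of foot_edge in the frame of boss_mouth above 0.018 m and z of foot_mid in the frame of boss_mouth between 0.0282 and 0.036 m), for 0.04 s.
2. the foot has dropped off the end of the thread (by at least 4 of the 6 mm), not turned on by more than 0.9 rad (horizontal distance between foot_mid and boss_mouth below 0.01 m and x of foot_edge in the frame of boss_mouth above 0.014 m and z of foot_mid in the frame of boss_mouth between 0.024 and 0.0278 m), for 0.1 s.
At the end, for the whole second after the job is handed in: the foot is one turn past the drop, within 1.1 rad (its middle 17.8 to 22.6 mm above the boss mouth, so engaged in the thread), within 10 mm of the boss axis, upright within 0.1 rad, still (under 20 mm/s and 0.3 rad/s), and the fingers still grip it with more than 1 N (horizontal distance between foot_mid and boss_mouth below 0.01 m and x of foot_edge in the frame of boss_mouth above 0.01 m and z of foot_mid in the frame of boss_mouth between 0.0178 and 0.0226 m and angle between foot_mid's own z axis and vertical below 0.1 rad and contact force between the fingers and foot above 1 N and linear speed of foot below 0.02 m/s and angular speed of foot below 0.3 rad/s); the arm keeps its last pose, push and grip.
It fails at once if the foot is lifted out of its boss (z of foot_mid in the frame of boss_mouth above 0.05 m).
It fails at once if one of the other loose things is moved by more than 25 mm (distance of any of lock_nut, screwdriver, wrench, ninth_pan, tub, squeeze_bottle, mug from where it was at the start of the episode above 0.025 m).
It also fails if it takes over 72 s, if anything falls off the work surface, if the arm or the gripper's body presses on something with over 40 N, if the wrist force passes 120 N, or if a joint passes its speed limit or range.

## Robot

A 6-joint arm with a two-finger parallel gripper is mounted at the origin on the work surface. World frame = base frame: x ahead of the robot, y to its left, z up, the work surface at z = 0. Lengths are in mm, angles in rad, forces in N, time in s.
With the tool pointing down it reaches from about 300 to 775 mm from the base axis. Payload 14.6 kg.
Tool frame: the origin (TCP) lies at the very end of the fingers, on their centre line; the grasp point (between the pads) lies 19 mm behind it; z points along the fingers, y is the line along which they close (so a half turn about z gives the same grasp; the last joint's range is limited). The gripper opens to 94 mm and grips with 3 to 60 N. Pads are 16 mm wide; open, the fingers measure 119 mm over their backs; the gripper's body (75 mm by 177 mm) begins 78 mm behind the grasp point.
Start: joints at [-1.373, 0.3, 1.521, -0, 1.321, -0.067], TCP at [143.937, -530.821, 181.946] pointing down, gripper open.
Joint ranges: [-3.03, 3.03], [-0.79, 2.21], [0.23, 2.52], [-1.04, 4.18], [0, 3.07], [-2.55, 2.55]. Speed limits (rad/s): [2.22, 2.22, 2.57, 3.14, 3.14, 3.14].

## Interface

Orientations are given as [roll, pitch, yaw] about the fixed x, y, z axes, in that order (R = Rz(yaw) Ry(pitch) Rx(roll)).
In Python, from cell import manip, eyes, ticket gives the robot as it stands. The module is installed in compiled form; this text tells all that it offers.
- The arm moves only by the tool arm_command, never from a script. Its argument "plan" is a list of rows, each a list of 5 numbers: the opening, from -1 (shut) to 1 (fully open), then the shift along the tool's x, y, z in m, then the turn about the tool's z in rad. In form: [[jaw, dx, dy, dz, roll], ...]. A call has 1 to 20 rows; each row shifts and turns the commanded pose from where the row before left it, along the tool's axes as they then stand; what a row does not reach is not made up. A row lasts 1/8 s, in which the tool goes at most 62.5 mm and 10.7 degrees, less where a joint would pass 70% of its speed; a pose out of reach is approached as far as the arm can. A call is refused whole if a number of a shift passes 0.0625 or a number of a turn 0.188, either way. A call with a gripper value outside its range is refused whole. The fingers move at their own pace and stop on an object; "newtons" is the grip in N (left out, the last holds). Time passes only in rows, so rows that do not move let the fingers close. It gives the time, the measured TCP pose, the force, the opening and the grip force at its end, in the units of the state.
- manip.read_state(): the state, without advancing time (a new reading comes with each control period).
- eyes.camera(name): name is "side" or "top"; returns a dict with "img" (400x640x3 uint8, blue, green, red), "z_map" (400x640 float32, mm along the optical axis (not along the pixel's ray), 0 where there is no reading), "fx", "fy", "cx", "cy" (pixels), "dist" ([k1, k2, p1, p2, k3] as OpenCV has them; the pictures are not rectified), "eye" and "orientation" of the camera in the world. Camera axes: x right, y down, z forward; pixel columns grow to the right and rows downward; lengths in mm; the calibration is good to about 2 mm. A picture is of the moment at which its call begins.
- ticket.sign_off(): hands the job in; it is judged then, once.
The state is a dict: "clock": time; "joints": joint angles; "qd": joint speeds; "effort": joint torques, N m; "eef_pos": TCP position; "eef_rot": TCP orientation; "wrist_force": force on the tool from outside, world axes, zero at the start; "moment": the same for the moment, N m; "finger_gap": finger opening in mm; "finger_force": force on a finger pad.
Only numpy, scipy, OpenCV 4.12 (cv2) and the standard library are available. Lean on these libraries where they do the work, as an engineer would, in place of code of your own. Each camera call takes 0.05 s, during which the arm holds its last target. There are 200 camera calls.

## Working session

There is one attempt and no reset: what is moved stays moved. The work goes in short steps, Python scripts to look and compute and a tool call to move; the robot and the scene stay as the last step left them, time stands still between calls to the robot, and variables do not carry over. Pictures are saved under pics/ and viewed, at most 10 in all, crops included, and the job is handed in when it is done.

Besides the shell and the picture viewer there is one more tool, called after "Emit:" in YAML: its name, and indented under it one key for each argument. arm_command: Moves the arm, as the interface text tells. Its arguments: {"type":"object","properties":{"plan":{"type":"array"},"newtons":{"type":"number"}},"required":["plan"]}

```bash
mkdir -p pics; python3 - <<'E'
from cell import manip, eyes
import cv2,numpy as np
for n in("top","side"):
    c=eyes.camera(n); cv2.imwrite(f"pics/{n}0.png",c["img"]); np.savez(f"{n}0.npz",**c)
    print(n,c["fx"],c["fy"],c["cx"],c["cy"],c["dist"],c["eye"],c["orientation"])
print(manip.read_state())
E
```

```text
top 391.7842539187696 391.7842539187696 317.52406071353124 195.51805638302258 [-0.02756404  0.          0.          0.          0.        ] [ 400.72396078  -50.72335191 1390.94207523] [-3.02277512  0.01814101 -1.57841429]
side 487.6460052184607 487.6460052184607 313.989648247491 199.25896423498855 [-0.09706328  0.          0.          0.          0.        ] [  494.30689374 -1536.28389661  1468.65530645] [-2.30776787  0.00912382 -0.05319299]
{'clock': 0.1, 'joints': array([-1.37259541e+00,  3.00428890e-01,  1.52152184e+00,  3.89765656e-06,
        1.32070627e+00, -6.65795804e-02]), 'qd': array([ 1.24857693e-03,  2.41366890e-04, -5.53120702e-04,  7.58678393e-04,
       -2.40562644e-03,  8.06258575e-05]), 'effort': array([ 1.76518624e-03, -5.32644475e+01, -3.53284156e+01,  7.09405169e-02,
        2.34515715e-02, -5.47803313e-05]), 'eef_pos': array([ 143.89053544, -530.57046993,  181.43455952]), 'eef_rot': array([-3.14053092e+00, -7.45778938e-05,  2.64779488e-01]), 'wrist_force': array([-0.57739259,  0.54562568, -0.16135985]), 'moment': array([ 0.01938288, -0.00632265, -0.00273609]), 'finger_force': 0.0, 'finger_gap': 93.86299019995303}
```

View pics/top0.png

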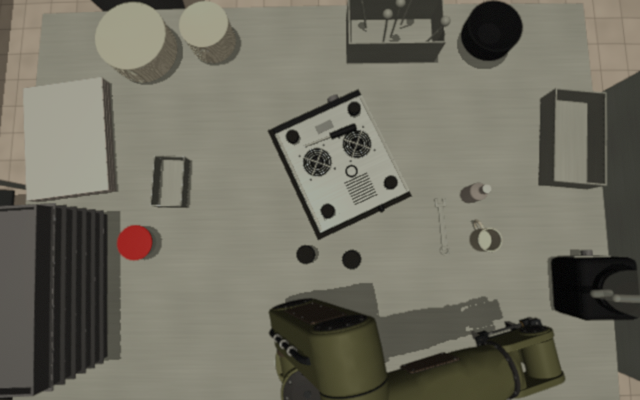

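View pics/side0.png

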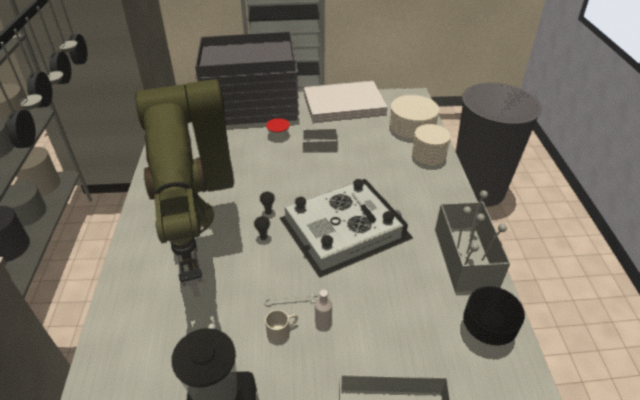

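The top view shows the hob with four black feet at about (328,211), (293,137), (354,108) and (391,182). The screwdriver at (343,130) marks the front, so the loose foot should be the one at (328,211). Two black look-alikes stand on the bench at (306,254) and (351,259). The side view agrees: the foot is at about (300,204) and the look-alikes at (267,200) and (262,226).

```bash
cat > h.py <<'E'
import cv2,numpy as np
from scipy.spatial.transform import Rotation as R
def ray(c,uv):
    K=np.array([[c["fx"],0,c["cx"]],[0,c["fy"],c["cy"]],[0,0,1.]])
    p=cv2.undistortPoints(np.array(uv,float).reshape(-1,1,2),K,np.array(c["dist"],float)).reshape(-1,2)
    return np.c_[p,np.ones(len(p))]@R.from_euler("xyz",c["orientation"]).as_matrix().T
def onplane(c,uv,z):
    d=ray(c,uv); e=np.array(c["eye"],float); return e+d*((z-e[2])/d[:,2])[:,None]
def cloud(c):
    v,u=np.mgrid[0:400,0:640]; uv=np.stack([u.ravel(),v.ravel()],1)
    return (np.array(c["eye"],float)+ray(c,uv)*c["z_map"].reshape(-1,1)).reshape(400,640,3)
E
python3 - <<'E'
from h import *
for n,pts in(("top",[(328,211),(293,137),(354,108),(391,182),(306,254),(351,259)]),("side",[(300,204),(359,185),(389,217),(327,242),(267,200),(262,226)])):
    c=np.load(n+"0.npz"); P=cloud(c); g=c["img"].max(2)
    for u,v in pts:
        w=11; s=np.s_[v-w:v+w+1,u-w:u+w+1]
        m=((g[s]<75)).astype(np.uint8); k,l,st,ce=cv2.connectedComponentsWithStats(m)
        i=l[w,w]; q=P[s][l==i]; zt=np.percentile(q[:,2],80)
        t=q[q[:,2]>zt-5]
        print(n,(u,v),i,st[i],ce[i]+[u-w,v-w],"ztop",zt.round(1),np.percentile(q[:,2],97).round(1),"topmid",((t.max(0)+t.min(0))/2).round(1),np.ptp(t,axis=0).round(), t.mean(0).round(1),len(t))
E
```

```text
top (328, 211) 1 [  4   4  14  14 149] [327.4966443  210.65771812] ztop 137.0 139.7 topmid [462.  -60.8 761.5] [ 123.   42. 1259.] [501.9 -60.  146.4] 115
top (293, 137) 2 [  4   4  13  14 139] [292.28057554 136.46043165] ztop 122.5 125.6 topmid [755.4  54.8 122.5] [38. 40.  9.] [755.3  55.3 121.3] 92
top (354, 108) 2 [  5   5  12  14 140] [353.62142857 108.58571429] ztop 122.8 124.8 topmid [ 849.3 -153.6  122.1] [38. 34.  8.] [ 850.1 -153.6  121.5] 88
top (391, 182) 1 [  4   5  13  13 139] [390.18705036 182.18705036] ztop 121.7 123.8 topmid [ 595.3 -269.8  121.8] [40. 34. 10.] [ 595.9 -269.2  120.5] 101
top (306, 254) 1 [  2   2  19  19 281] [305.80071174 254.02846975] ztop 101.7 104.2 topmid [367.3  -5.3 743.8] [  67.   91. 1294.] [361.9  13.3 107.1] 198
top (351, 259) 1 [  2   2  19  19 279] [351.1827957  259.07168459] ztop 101.7 104.7 topmid [ 344.3 -135.8  102.5] [55. 52. 12.] [ 344.7 -136.7  100.6] 199
side (300, 204) 1 [  7   4   9  15 115] [300.03478261 204.1826087 ] ztop 131.2 137.6 topmid [503.4 -66.3 134.4] [33. 44. 16.] [503.3 -68.  131.3] 51
side (359, 185) 1 [  6   6  17  11 114] [360.48245614 184.22807018] ztop 117.9 123.1 topmid [757.   43.8 119.2] [41. 45. 11.] [755.3  45.5 118.3] 43
side (389, 217) 1 [  5   0  18  18 168] [390.54761905 215.56547619] ztop 116.7 122.5 topmid [ 682.8 -837.7  790.2] [ 377. 1397. 1357.] [ 844.8 -187.1  141.2] 57
side (327, 242) 1 [  6   5  10  13 108] [326.57407407 241.66666667] ztop 118.7 125.8 topmid [ 554.1 -897.1  791.5] [ 120. 1278. 1354.] [ 592.2 -321.2  164.1] 59
side (267, 200) 1 [  5   3  13  20 187] [267.09625668 200.71657754] ztop 98.1 103.3 topmid [ 417.  -752.8  780.9] [ 155. 1567. 1375.] [365.5 -14.7 114.9] 81
side (262, 226) 1 [  4   1  14  22 224] [262.04464286 225.90178571] ztop 98.3 103.2 topmid [ 345.9 -146.5  100.2] [52. 59. 14.] [ 347.7 -143.6   98.5] 91
```

```bash
python3 - <<'E'
from h import *
c=np.load("top0.npz")
A=onplane(c,[(327.5,210.66)],132)[0]; B=onplane(c,[(292.28,136.46),(353.62,108.59),(390.19,182.19)],117)
print(A.round(1),B.round(1))
print("parallelogram",(B[0]+B[2]-B[1]).round(1)); L=B[0]-B[2]
x=(B[1]-B[2]+B[0]-A); print(np.arctan2(x[1],x[0]), np.linalg.norm(B[1]-B[2]),np.linalg.norm(B[1]-B[0]))
c=np.load("side0.npz"); print(onplane(c,[(300.03,204.18)],121.5))
print(onplane(c,[(360.48,184.23),(326.57,241.67)],106))
E
```

```text
[501.8 -60.8 132. ] [[ 752.6   54.1  117. ]
 [ 846.3 -152.5  117. ]
 [ 594.7 -267.5  117. ]]
parallelogram [501. -61. 117.]
0.4292233510817434 276.67569373605386 226.81729913469496
[[502.70073099 -79.43690553 121.5       ]]
[[ 766.50194053   47.22376618  106.        ]
 [ 596.65243816 -278.45934324  106.        ]]
```

Emit:
arm_command:
  plan:
    - [1,0,0,-0.02,0]
    - [1,0.033,-0.026,0,0]
    - [1,0.033,-0.026,0,0]
    - [1,0.033,-0.026,0,0]
    - [1,0.033,-0.026,0,0]
    - [1,0.033,-0.026,0,0]
    - [1,0.033,-0.026,0,0]
    - [1,0.033,-0.026,0,0]
    - [1,0.033,-0.026,0,0]
    - [1,0.033,-0.026,0,0]
    - [1,0.033,-0.026,0,0]
    - [1,0.033,-0.026,0,0]
    - [1,0.033,-0.026,0,0]
    - [1,0.033,-0.026,0,0]
    - [1,0.033,-0.026,0,0]
    - [1,0,0,0,0]
    - [1,0,0,0,0]
  newtons: 15

```text
clock: 2.22
eef_pos: [494.2, -58.9, 201.7]
eef_rot: [-3.141, 0.001, 0.265]
wrist_force: [0.0, -0.7, -0.2]
finger_gap: 94.0
finger_force: 0.0
```

```bash
python3 - <<'E'
from h import *
from cell import eyes,manip
ims=[]
for n,(u,v) in(("top",(328,205)),("side",(300,200))):
    c=eyes.camera(n); np.savez(n+"1.npz",**c); ims.append(cv2.resize(c["img"][v-50:v+50,u-50:u+50],(400,400),interpolation=cv2.INTER_CUBIC))
cv2.imwrite("pics/c1.png",np.hstack(ims)); print(manip.read_state()["joints"])
E
```

```text
[-1.93124680e-01  1.66981275e-01  1.63749716e+00 -8.12699976e-05
  1.33721292e+00  1.11394638e+00]
```

View pics/c1.png

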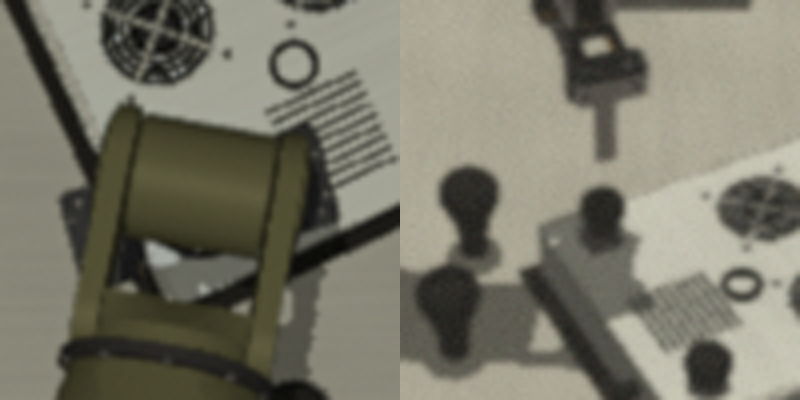

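The side crop shows the near finger tip straight above the foot head. The tip is at about crop (605,158) and the head spans crop u 582–625, v 187–225. The top view is blocked by the arm.

```bash
python3 - <<'E'
from h import *
c=np.load("side1.npz")
K=np.array([[c["fx"],0,c["cx"]],[0,c["fy"],c["cy"]],[0,0,1.]])
M=R.from_euler("xyz",c["orientation"]).as_matrix().T
def pr(P): 
    P=np.array(P,float); return cv2.projectPoints(P,cv2.Rodrigues(M)[0],-M@c["eye"],K,c["dist"])[0].reshape(-1,2).round(1)
print(pr([[508,-110,201.7],[500,-61,121.5],[500,-61,135.5],[500,-61,107.5],[477,-61,121],[523,-61,121]]))
P=cloud(c); s=np.s_[194:208,294:307]; q=P[s].reshape(-1,3); q=q[(q[:,2]>110)&(q[:,2]<150)&(c["img"][s].max(2).ravel()<60)]
print(np.percentile(q,[2,10,50,90,98],axis=0).round(1),len(q))
s=np.s_[172:191,297:305]; f=P[s].reshape(-1,3); f=f[f[:,2]>190]; print(f.round(0)[-12:])
E
```

```text
[[301.1 194.4]
 [299.2 201.2]
 [299.1 198.6]
 [299.3 203.7]
 [293.6 201.5]
 [304.8 201. ]]
[[486.6 -87.5 111.2]
 [490.6 -82.7 115.9]
 [502.9 -77.6 129. ]
 [515.2 -56.5 136. ]
 [519.3 -50.9 137.2]] 71
[[ 509. -118.  241.]
 [ 512. -118.  241.]
 [ 516. -118.  241.]
 [ 497. -116.  235.]
 [ 501. -119.  238.]
 [ 505. -120.  238.]
 [ 508. -117.  236.]
 [ 512. -117.  236.]
 [ 516. -116.  234.]
 [ 497. -107.  222.]
 [ 501. -119.  233.]
 [ 505. -114.  228.]]
```

Emit:
arm_command:
  plan:
    - [1,0.006,0.004,0.02,0]
    - [1,0,0,0.02,0]
    - [1,0,0,0.017,0]
    - [1,0,0,0,0]
    - [1,0,0,0,0]

```text
clock: 2.95
eef_pos: [501.6, -61.4, 145.8]
eef_rot: [3.141, -0.001, 0.264]
wrist_force: [-0.4, 0.3, 0.9]
finger_gap: 94.1
finger_force: 0.0
```

```bash
python3 - <<'E'
from h import *
from cell import eyes,manip
c=eyes.camera("side"); np.savez("side2.npz",**c); P=cloud(c)
u,v=300,195; cv2.imwrite("pics/c2.png",cv2.resize(c["img"][v-30:v+30,u-40:u+40],(800,600),interpolation=cv2.INTER_CUBIC))
for v in range(180,212,2): print(v,[tuple(P[v,u].astype(int)) for u in (296,299,302,305)])
E
```

```text
180 [(np.int64(490), np.int64(-148), np.int64(308)), (np.int64(501), np.int64(-142), np.int64(302)), (np.int64(513), np.int64(-151), np.int64(309)), (np.int64(524), np.int64(-149), np.int64(307))]
182 [(np.int64(490), np.int64(-154), np.int64(303)), (np.int64(501), np.int64(-155), np.int64(303)), (np.int64(512), np.int64(-153), np.int64(301)), (np.int64(524), np.int64(-145), np.int64(294))]
184 [(np.int64(490), np.int64(-157), np.int64(296)), (np.int64(501), np.int64(-145), np.int64(285)), (np.int64(512), np.int64(-136), np.int64(277)), (np.int64(524), np.int64(-136), np.int64(276))]
186 [(np.int64(489), np.int64(-149), np.int64(279)), (np.int64(501), np.int64(-147), np.int64(277)), (np.int64(512), np.int64(-144), np.int64(273)), (np.int64(523), np.int64(-139), np.int64(269))]
188 [(np.int64(489), np.int64(-144), np.int64(265)), (np.int64(500), np.int64(-152), np.int64(272)), (np.int64(512), np.int64(-122), np.int64(245)), (np.int64(524), np.int64(-115), np.int64(238))]
190 [(np.int64(488), np.int64(154), np.int64(-5)), (np.int64(501), np.int64(144), np.int64(3)), (np.int64(512), np.
[... 1301 characters left out ...]
498), np.int64(-87), np.int64(130)), (np.int64(510), np.int64(-87), np.int64(129)), (np.int64(523), np.int64(-68), np.int64(111))]
206 [(np.int64(486), np.int64(-81), np.int64(114)), (np.int64(498), np.int64(-84), np.int64(116)), (np.int64(510), np.int64(-86), np.int64(117)), (np.int64(523), np.int64(-54), np.int64(87))]
208 [(np.int64(485), np.int64(-57), np.int64(80)), (np.int64(497), np.int64(-69), np.int64(91)), (np.int64(510), np.int64(-62), np.int64(84)), (np.int64(522), np.int64(-56), np.int64(77))]
210 [(np.int64(485), np.int64(-76), np.int64(86)), (np.int64(497), np.int64(-80), np.int64(90)), (np.int64(509), np.int64(-75), np.int64(84)), (np.int64(522), np.int64(-62), np.int64(71))]
```

View pics/c2.png

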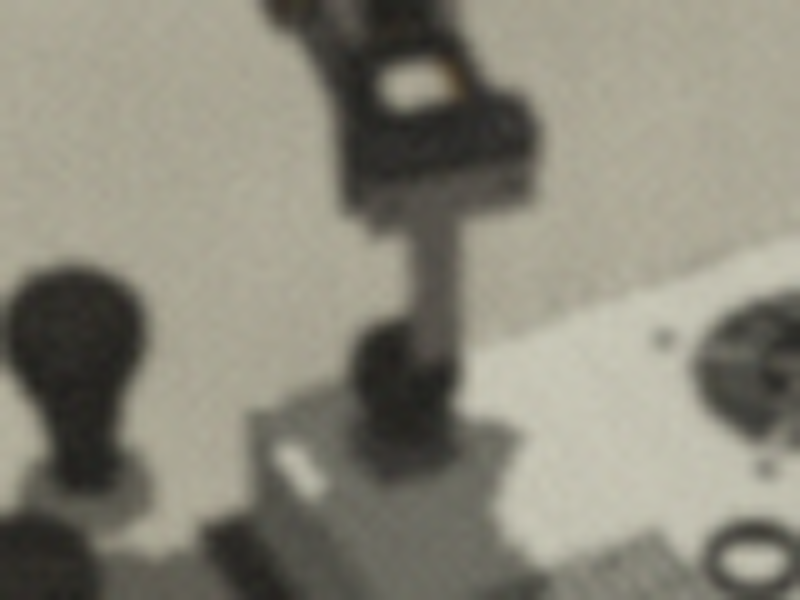

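The side crop shows the finger tip at about crop (435,365), above and behind the near edge of the head at (405,390). Depth puts the tip about 25 mm higher than the reported TCP. I'll lower the gripper and recheck against the camera before closing.

Emit:
arm_command:
  plan:
    - [1,0,0,0.015,0]
    - [1,0,0,0.015,0]
    - [1,0,0,0.012,0]
    - [1,0,0,0,0]
    - [1,0,0,0,0]

```text
clock: 3.62
eef_pos: [501.6, -60.9, 103.2]
eef_rot: [3.141, -0.0, 0.265]
wrist_force: [-0.5, 0.3, 0.9]
finger_gap: 93.8
finger_force: 0.0
```

```bash
python3 - <<'E'
from h import *
from cell import eyes,manip
c=eyes.camera("side"); np.savez("side3.npz",**c); P=cloud(c)
u,v=300,200; cv2.imwrite("pics/c3.png",cv2.resize(c["img"][v-30:v+30,u-40:u+40],(800,600),interpolation=cv2.INTER_CUBIC))
for v in range(188,216,2): print(v,[tuple(map(int,P[v,u])) for u in (296,300,302,304)])
print(manip.read_state()["wrist_force"])
E
```

```text
188 [(489, -141, 262), (504, -141, 262), (512, -140, 260), (519, -148, 267)]
190 [(489, -154, 264), (504, -155, 264), (511, -149, 258), (519, -156, 264)]
192 [(488, -151, 251), (503, -145, 245), (511, -155, 254), (519, -147, 246)]
194 [(488, -145, 235), (503, -146, 236), (511, -147, 236), (518, -143, 232)]
196 [(488, -155, 235), (503, -148, 227), (511, -144, 224), (519, -121, 203)]
198 [(487, -53, 132), (503, -54, 132), (511, -127, 198), (518, -119, 190)]
200 [(487, -71, 138), (503, -73, 138), (510, -118, 179), (518, -121, 181)]
202 [(486, -72, 127), (502, -76, 131), (510, -120, 170), (518, -116, 166)]
204 [(486, -73, 118), (502, -83, 126), (510, -118, 158), (518, -120, 159)]
206 [(485, -74, 107), (502, -81, 113), (509, -124, 152), (517, -121, 149)]
208 [(485, -65, 88), (502, -73, 94), (509, -126, 143), (517, -118, 136)]
210 [(485, -71, 82), (501, -80, 90), (509, -84, 92), (518, -75, 84)]
212 [(484, -81, 80), (501, -85, 83), (509, -80, 78), (517, -82, 79)]
214 [(484, -88, 76), (500, -96, 82), (509, -88, 74), (517, -89, 75)]
[ 0.08835781 -0.45901275 -0.53098674]
```

View pics/c3.png

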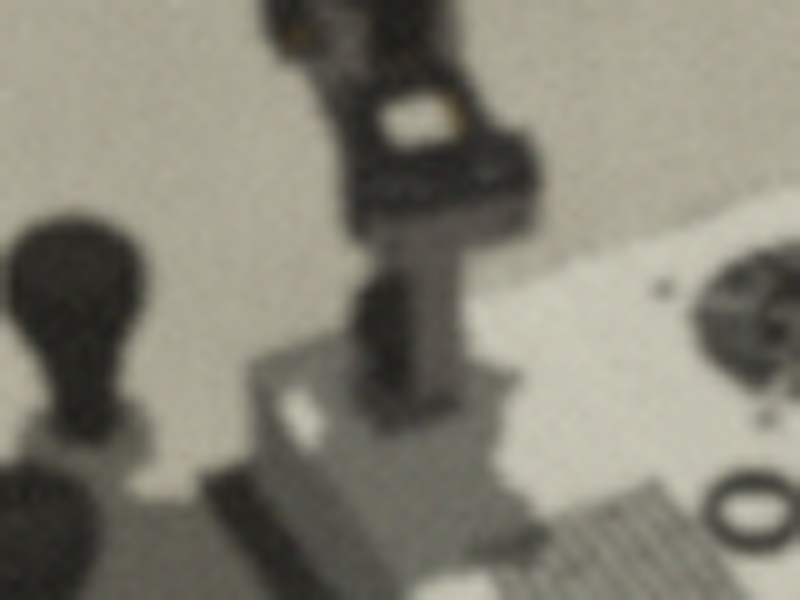

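The crop shows the finger tip at about crop (435,405), near z 132 by depth while the reported TCP is 103. I'll go down in small steps and watch the force, which will show which is right.

Emit:
arm_command:
  plan:
    - [1,0,0,0.005,0]
    - [1,0,0,0.006,0]
    - [1,0,0,0,0]
    - [1,0,0,0,0]

```text
clock: 4.18
eef_pos: [501.4, -60.9, 92.0]
eef_rot: [-3.142, 0.0, 0.265]
wrist_force: [-0.1, 0.4, -1.2]
finger_gap: 94.0
finger_force: 0.0
```

Emit:
arm_command:
  plan:
    - [1,0,0,0.003,0]
    - [1,0,0,0.003,0]
    - [1,0,0,0,0]

```text
clock: 4.55
eef_pos: [501.3, -60.9, 85.7]
eef_rot: [-3.141, 0.0, 0.265]
wrist_force: [0.2, -0.7, 0.7]
finger_gap: 93.8
finger_force: 0.0
```

```bash
cat > tip.py <<'E'
from h import *
from cell import eyes,manip
c=eyes.camera("side"); P=cloud(c)
for v in range(192,224): print(v,[tuple(map(int,P[v,u])) for u in (302,304)],c["img"][v,303])
K=np.array([[c["fx"],0,c["cx"]],[0,c["fy"],c["cy"]],[0,0,1.]]); M=R.from_euler("xyz",c["orientation"]).as_matrix().T
z=manip.read_state()["eef_pos"][2]
print(z,cv2.projectPoints(np.array([[515.,-108,z],[517,-118,z],[517,-118,z+27]]),cv2.Rodrigues(M)[0],-M@c["eye"],K,c["dist"])[0].reshape(-1,2))
E
python3 tip.py
```

```text
192 [(511, -150, 249), (519, -145, 245)] [42 46 47]
193 [(511, -158, 251), (518, -155, 248)] [37 40 41]
194 [(511, -151, 239), (518, -145, 234)] [57 62 63]
195 [(511, -151, 235), (518, -145, 229)] [71 78 81]
196 [(511, -144, 223), (518, -136, 216)] [74 83 85]
197 [(510, -142, 217), (518, -147, 220)] [76 83 86]
198 [(510, -139, 208), (518, -145, 213)] [75 83 85]
199 [(510, -139, 203), (518, -115, 182)] [79 83 88]
200 [(510, -118, 179), (518, -119, 179)] [74 81 85]
201 [(510, -118, 174), (518, -115, 170)] [73 80 82]
202 [(510, -125, 174), (518, -116, 166)] [75 81 85]
203 [(510, -131, 175), (518, -116, 161)] [76 82 87]
204 [(510, -125, 164), (518, -121, 160)] [77 84 87]
205 [(510, -118, 152), (518, -118, 152)] [75 82 84]
206 [(509, -124, 153), (517, -129, 156)] [76 83 87]
207 [(509, -123, 146), (517, -115, 138)] [77 83 86]
208 [(509, -123, 141), (517, -113, 131)] [73 78 82]
209 [(509, -122, 134), (517, -121, 133)] [74 82 83]
210 [(509, -115, 122), (517, -116, 123)] [73 82 85]
211 [(509, -121, 122), (517, -113, 114)] [80 84 88]
212 [(509, -121, 117), (517, -82, 79)] [ 90 100 101]
213 [(509, -84, 76), (517, -92, 83)] [ 92 100 102]
214 [(509, -103, 88), (517, -100, 85)] [ 96 105 107]
215 [(508, -97, 77), (517, -98, 77)] [ 95 105 106]
216 [(508, -100, 74), (516, -105, 78)] [ 97 107 109]
217 [(508, -99, 67), (516, -114, 82)] [ 94 106 106]
218 [(508, -120, 82), (516, -116, 78)] [ 99 110 110]
219 [(508, -123, 79), (516, -117, 74)] [ 99 112 112]
220 [(507, -121, 71), (515, -129, 79)] [ 95 106 106]
221 [(507, -132, 77), (515, -134, 78)] [100 108 109]
222 [(507, -141, 80), (515, -140, 78)] [ 95 106 106]
223 [(507, -147, 81), (515, -141, 74)] [ 98 109 109]
85.84235912273677 [[303.52039846 215.22584086]
 [304.10473528 216.91603793]
 [303.95144583 212.10961267]]
```

Emit:
arm_command:
  plan:
    - [1,0,0,0.002,0]
    - [1,0,0,0.002,0]
    - [1,0,0,0,0]

```text
clock: 4.97
eef_pos: [501.3, -60.9, 81.8]
eef_rot: [-3.141, 0.0, 0.265]
wrist_force: [-0.4, -1.2, 1.1]
finger_gap: 93.9
finger_force: 0.0
```

Emit:
arm_command:
  plan:
    - [1,0,0,0.0015,0]
    - [1,0,0,0.0015,0]
    - [1,0,0,0,0]

```text
clock: 5.35
eef_pos: [501.3, -60.9, 78.8]
eef_rot: [-3.141, 0.0, 0.265]
wrist_force: [0.9, 0.5, -0.5]
finger_gap: 93.9
finger_force: 0.0
```

Emit:
arm_command:
  plan:
    - [0.2,0,0,0,0]
    - [0.2,0,0,0,0]
    - [0.1,0,0,0,0]
    - [0,0,0,0,0]
    - [-0.1,0,0,0,0]
    - [-0.2,0,0,0,0]
    - [-1,0,0,0,0]
    - [-1,0,0,0,0]
    - [-1,0,0,0,0]
    - [-1,0,0,0,0]
  newtons: 10

```text
clock: 6.6
eef_pos: [501.4, -60.8, 78.9]
eef_rot: [-3.141, 0.0, 0.265]
wrist_force: [-0.9, 1.3, 0.8]
finger_gap: 46.2
finger_force: 10.0
```

```bash
python3 - <<'E'
from cell import eyes,manip
import cv2
c=eyes.camera("side")
u,v=300,200; cv2.imwrite("pics/c4.png",cv2.resize(c["img"][v-30:v+30,u-40:u+40],(800,600),interpolation=cv2.INTER_CUBIC))
s=manip.read_state();print(s)
E
```

```text
{'clock': 6.65, 'joints': array([-1.93334042e-01,  3.14821365e-01,  1.75876897e+00,  6.56712110e-05,
        1.06809569e+00,  1.11262093e+00]), 'qd': array([ 0.00063672,  0.00065509, -0.0014492 ,  0.00048613, -0.00045365,
        0.00051718]), 'effort': array([-5.49812391e-01, -4.96176338e+01, -3.12500381e+01, -2.25674137e-01,
       -2.52783168e-01, -9.81415542e-04]), 'eef_pos': array([501.38343155, -60.84847721,  78.93874708]), 'eef_rot': array([-3.14149974e+00,  5.82939344e-05,  2.64809718e-01]), 'wrist_force': array([-0.86097739,  0.89749867,  1.09329642]), 'moment': array([0.22798619, 0.098075  , 0.0062188 ]), 'finger_force': 10.000035613775253, 'finger_gap': 45.42297160218952}
```

View pics/c4.png

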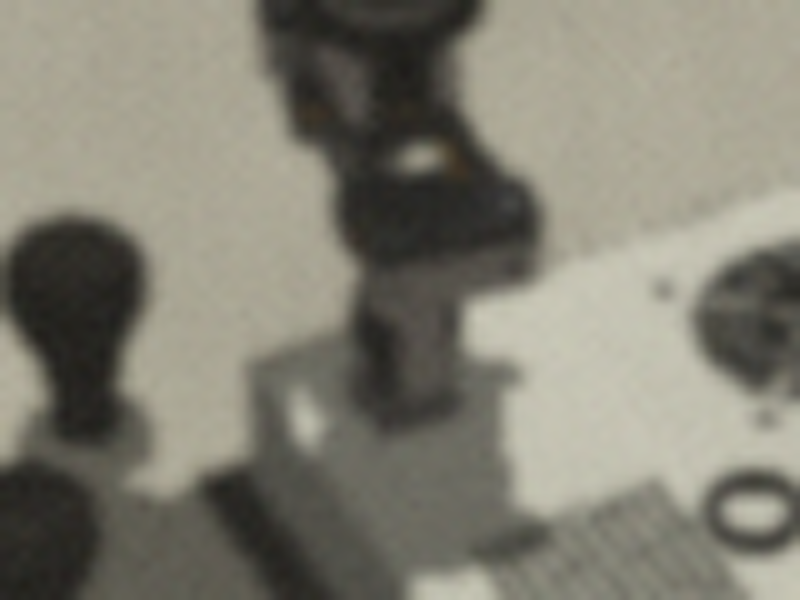

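The crop shows both fingers closed on the foot at about crop (400,350). The gap is 46 mm, which matches the head. Next I test a light downward push.

Emit:
arm_command:
  plan:
    - [-1,0,0,0.0005,0]
    - [-1,0,0,0,0]
    - [-1,0,0,0,0]
  newtons: 15

```text
clock: 7.02
eef_pos: [501.5, -60.8, 78.7]
eef_rot: [3.142, -0.0, 0.265]
wrist_force: [-1.9, 1.1, 5.6]
finger_gap: 45.8
finger_force: 15.0
```

Emit:
arm_command:
  plan:
    - [-1,0,0,0.0005,0]
    - [-1,0,0,0,0]
    - [-1,0,0,0,0]

```text
clock: 7.4
eef_pos: [501.7, -60.8, 78.5]
eef_rot: [3.141, -0.001, 0.265]
wrist_force: [-2.8, 2.4, 8.5]
finger_gap: 45.7
finger_force: 15.0
```

Emit:
arm_command:
  plan:
    - [-1,0,0,-0.0001,-0.1]
    - [-1,0,0,-0.0001,-0.1]
    - [-1,0,0,-0.0001,-0.1]
    - [-1,0,0,-0.0001,-0.1]
    - [-1,0,0,-0.0001,-0.1]
    - [-1,0,0,-0.0001,-0.1]

```text
clock: 8.15
eef_pos: [501.8, -60.7, 79.1]
eef_rot: [3.141, -0.001, 0.868]
wrist_force: [-1.2, 3.5, 8.2]
finger_gap: 46.0
finger_force: 15.0
```

Emit:
arm_command:
  plan:
    - [-1,0,0,-0.0001,-0.1]
    - [-1,0,0,-0.0001,-0.1]
    - [-1,0,0,-0.0001,-0.1]
    - [-1,0,0,-0.0001,-0.1]

```text
clock: 8.65
eef_pos: [501.7, -60.7, 79.4]
eef_rot: [3.141, -0.001, 1.268]
wrist_force: [-1.1, 3.8, 7.7]
finger_gap: 45.5
finger_force: 15.0
```

Emit:
arm_command:
  plan:
    - [-1,0,0,-0.0001,-0.1]
    - [-1,0,0,-0.0001,-0.1]
    - [-1,0,0,-0.0001,-0.05]

```text
clock: 9.02
eef_pos: [501.8, -60.6, 79.7]
eef_rot: [3.141, -0.0, 1.517]
wrist_force: [-0.1, 4.4, 6.7]
finger_gap: 46.0
finger_force: 15.0
```

Emit:
arm_command:
  plan:
    - [-1,0,0,-0.0001,-0.1]
    - [-1,0,0,-0.0001,-0.1]

```text
clock: 9.28
eef_pos: [501.8, -60.7, 79.9]
eef_rot: [3.141, -0.0, 1.718]
wrist_force: [-1.5, 3.4, 7.4]
finger_gap: 45.7
finger_force: 15.0
```

Emit:
arm_command:
  plan:
    - [-1,0,0,-0.0001,-0.1]
    - [-1,0,0,-0.0001,-0.1]

```text
clock: 9.52
eef_pos: [501.6, -60.6, 80.1]
eef_rot: [3.141, -0.0, 1.918]
wrist_force: [-2.3, 4.4, 7.6]
finger_gap: 45.8
finger_force: 15.0
```

Emit:
arm_command:
  plan:
    - [-1,0,0,-0.0001,-0.1]
    - [-1,0,0,-0.0001,-0.1]

```text
clock: 9.78
eef_pos: [501.5, -60.7, 80.2]
eef_rot: [3.141, 0.0, 2.118]
wrist_force: [-2.5, 3.2, 7.7]
finger_gap: 45.9
finger_force: 15.0
```

Emit:
arm_command:
  plan:
    - [-1,0,0,-0.0001,-0.1]
    - [-1,0,0,-0.0001,-0.1]

```text
clock: 10.02
eef_pos: [501.5, -60.7, 80.4]
eef_rot: [3.141, -0.0, 2.318]
wrist_force: [-2.4, 3.2, 6.7]
finger_gap: 45.8
finger_force: 15.0
```

Emit:
arm_command:
  plan:
    - [-1,0,0,-0.0001,-0.1]
    - [-1,0,0,-0.0001,-0.1]

```text
clock: 10.28
eef_pos: [501.5, -60.7, 80.5]
eef_rot: [3.141, 0.0, 2.518]
wrist_force: [-1.5, 3.6, 5.2]
finger_gap: 45.7
finger_force: 15.0
```

Emit:
arm_command:
  plan:
    - [-1,0,0,-0.0001,-0.1]
    - [-1,0,0,-0.0001,-0.1]

```text
clock: 10.52
eef_pos: [501.4, -60.6, 80.5]
eef_rot: [3.141, -0.0, 2.718]
wrist_force: [-0.3, 3.1, 3.8]
finger_gap: 45.5
finger_force: 15.0
```

Emit:
arm_command:
  plan:
    - [-1,0,0,0.0005,-0.05]
    - [-1,0,0,0.0005,0]
    - [-1,0,0,0,0]
    - [-1,0,0,0,0]

```text
clock: 11.02
eef_pos: [501.6, -60.7, 79.8]
eef_rot: [3.141, 0.0, 2.765]
wrist_force: [-1.4, 3.8, 7.2]
finger_gap: 45.7
finger_force: 15.0
```

Emit:
arm_command:
  plan:
    - [-1,0,0,0,-0.1]
    - [-1,0,0,0,-0.05]
    - [-1,0,0,0,0]

```text
clock: 11.4
eef_pos: [501.6, -60.7, 79.6]
eef_rot: [3.141, 0.0, 2.915]
wrist_force: [-1.0, 3.2, 4.9]
finger_gap: 45.5
finger_force: 15.0
```

Emit:
arm_command:
  plan:
    - [-1,0,0,0,-0.05]
    - [-1,0,0,0.0005,0]
    - [-1,0,0,0.0005,0]
    - [-1,0,0,0,0]

```text
clock: 11.9
eef_pos: [501.3, -60.7, 78.1]
eef_rot: [3.141, -0.0, 2.963]
wrist_force: [2.4, 4.5, -2.9]
finger_gap: 45.9
finger_force: 15.0
```

Emit:
arm_command:
  plan:
    - [-1,0,0,0.001,0]
    - [-1,0,0,0.001,0]
    - [-1,0,0,0.001,0]
    - [-1,0,0,0,0]

```text
clock: 12.4
eef_pos: [501.8, -60.8, 75.9]
eef_rot: [3.141, 0.001, 2.963]
wrist_force: [1.4, 3.7, 5.5]
finger_gap: 45.7
finger_force: 15.0
```

Emit:
arm_command:
  plan:
    - [-1,0,0,0.0005,0]
    - [-1,0,0,0.0005,0]
    - [-1,0,0,0,0]

```text
clock: 12.78
eef_pos: [502.3, -61.0, 75.5]
eef_rot: [-3.142, 0.002, 2.963]
wrist_force: [-0.0, 3.4, 10.3]
finger_gap: 45.4
finger_force: 15.0
```

Emit:
arm_command:
  plan:
    - [-1,0,0,0,-0.1]
    - [-1,0,0,0,0.1]
    - [-1,0,0,0,0]

```text
clock: 13.15
eef_pos: [502.3, -61.0, 75.5]
eef_rot: [3.142, 0.003, 2.962]
wrist_force: [1.0, 4.0, 11.3]
finger_gap: 45.8
finger_force: 15.0
```

Emit:
arm_command:
  plan:
    - [-1,0,0,-0.0008,0]
    - [0.4,0,0,0,0]
    - [0.4,0,0,0,0]
    - [0.4,0,0,0,0]
    - [0.4,0,0,0,0]

```text
clock: 13.78
eef_pos: [501.3, -61.0, 75.1]
eef_rot: [-3.141, -0.0, 2.965]
wrist_force: [0.7, -0.4, -0.9]
finger_gap: 65.7
finger_force: 0.0
```

```bash
python3 - <<'E'
from h import *
from cell import eyes,manip
ims=[];zs=[]
for i in range(6):
    c=eyes.camera("side"); ims.append(c["img"].astype(float)); zs.append(c["z_map"])
im=np.mean(ims,0).astype(np.uint8); c["z_map"]=np.median(zs,0)
P=cloud(c)
P0=cloud(np.load("side0.npz"))
u,v=300,203; a=np.load("side0.npz")["img"]
f=lambda a:cv2.resize(a[v-15:v+15,u-20:u+20],(400,300),interpolation=cv2.INTER_CUBIC)
cv2.imwrite("pics/c5.png",np.hstack([f(a),f(im)]))
for v in range(194,213): print(v,[(tuple(map(int,P0[v,u][1:])),tuple(map(int,P[v,u][1:]))) for u in (296,299,302)],a[v,[296,300,304],1],im[v,[296,300,304],1])
print(manip.read_state()["eef_pos"],manip.read_state()["wrist_force"])
E
```

```text
194 [((120, 0), (-146, 237)), ((121, 0), (-146, 236)), ((114, 4), (-148, 238))] [168 165 164] [46 53 47]
195 [((120, -5), (-148, 233)), ((121, -6), (-151, 235)), ((113, -1), (-155, 238))] [163 154 167] [44 48 47]
196 [((112, -4), (-150, 230)), ((105, 1), (-152, 231)), ((104, 1), (-154, 232))] [157 113 152] [53 49 55]
197 [((103, -2), (-147, 223)), ((-49, 133), (-149, 223)), ((-43, 128), (-156, 229))] [136  69 125] [72 64 73]
198 [((-51, 131), (-148, 218)), ((-59, 137), (-153, 221)), ((-53, 131), (-150, 218))] [97 48 92] [84 80 88]
199 [((-51, 125), (-141, 207)), ((-56, 129), (-144, 208)), ((-54, 127), (-147, 210))] [69 49 62] [83 82 83]
200 [((-71, 138), (-139, 200)), ((-70, 136), (-143, 203)), ((-64, 130), (-144, 202))] [59 47 52] [83 83 81]
201 [((-69, 131), (-141, 196)), ((-65, 126), (-143, 197)), ((-72, 131), (-146, 199))] [49 48 48] [81 79 75]
202 [((-67, 123), (-108, 161)), ((-79, 134), (-108, 160)), ((-79, 132), (-73, 127))] [53 45 49] [75 73 58]
203 [((-69, 120), (-106, 153)), ((-80, 128), (-111, 157)), ((-79, 127), (-79, 127))] [60 41 53] [71 69 46]
204 [((-79, 123), (-107, 
[... 296 characters left out ...]
207 [((-54, 83), (-107, 133)), ((-79, 106), (-108, 133)), ((-66, 93), (-79, 105))] [71 41 78] [74 72 56]
208 [((-56, 79), (-103, 124)), ((-76, 97), (-109, 128)), ((-75, 96), (-67, 88))] [62 41 74] [73 74 59]
209 [((-77, 93), (-106, 121)), ((-69, 85), (-109, 123)), ((-69, 84), (-75, 90))] [63 48 65] [73 77 58]
210 [((-78, 89), (-104, 113)), ((-80, 90), (-107, 115)), ((-80, 89), (-82, 91))] [79 59 65] [77 77 59]
211 [((-68, 74), (-108, 111)), ((-79, 83), (-109, 112)), ((-81, 84), (-77, 80))] [115  62  88] [86 74 73]
212 [((-76, 75), (-75, 75)), ((-86, 84), (-79, 78)), ((-80, 77), (-78, 75))] [155  80 131] [96 74 93]
[501.39801171 -60.89569027  75.23731038] [ 0.07135991 -0.28271821 -0.24960863]
```

View pics/c5.png

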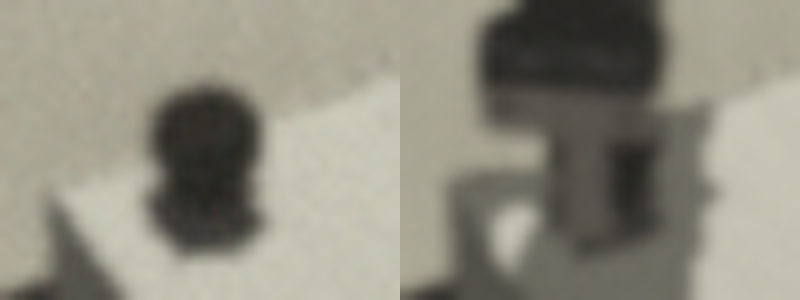

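The right-hand crop shows the near finger at crop (580,180) hiding most of the head, so the height can't be read. I'll raise the gripper clear and compare with the first image.

Emit:
arm_command:
  plan:
    - [1,0,0,0,0]
    - [1,0,0,0,0]
    - [1,0,0,0,0]
    - [1,0,0,-0.01,0]
    - [1,0,0,-0.03,0]
    - [1,0,0,-0.04,0]
    - [1,0,0,-0.03,0]
    - [1,0,0,0,0]
    - [1,0,0,0,0]

```text
clock: 15.2
eef_pos: [501.1, -60.8, 184.7]
eef_rot: [3.142, -0.001, 2.965]
wrist_force: [0.3, -0.1, 0.4]
finger_gap: 93.5
finger_force: 0.0
```

```bash
python3 - <<'E'
from h import *
from cell import eyes,manip
ims=[];zs=[]
for i in range(6):
    c=eyes.camera("side"); ims.append(c["img"].astype(float)); zs.append(c["z_map"])
im=np.mean(ims,0).astype(np.uint8); c["z_map"]=np.median(zs,0)
P=cloud(c);b=np.load("side0.npz"); P0=cloud(b); a=b["img"]
for n,I,Q in(("0",a,P0),("now",im,P)):
    d=255-I[190:216,288:314].max(2).astype(float)
    print(n,"rows",[int(x) for x in I[190:216,298:303,1].mean(1)],"cols",[int(x) for x in I[201:205,288:314,1].mean(0)])
    q=Q[194:210,294:307].reshape(-1,3); q=q[(q[:,2]>95)&(q[:,2]<160)&(q[:,1]<-30)]
    print(np.percentile(q[:,2],[80,90,95]).round(1),len(q))
f=lambda a:cv2.resize(a[188:218,280:320],(400,300),interpolation=cv2.INTER_CUBIC)
cv2.imwrite("pics/c6.png",np.hstack([f(a),f(im)])); print(manip.read_state()["eef_pos"])
E
```

```text
0 rows [168, 167, 167, 164, 165, 155, 126, 77, 52, 47, 48, 48, 46, 43, 41, 43, 40, 41, 46, 51, 59, 62, 83, 133, 182, 193] cols [166, 166, 165, 167, 167, 162, 142, 99, 59, 47, 45, 45, 43, 44, 46, 44, 53, 89, 154, 189, 198, 195, 196, 197, 196, 198]
[131.8 133.5 136.2] 108
now rows [132, 130, 130, 133, 146, 155, 140, 91, 52, 40, 39, 38, 39, 38, 38, 37, 37, 37, 41, 47, 54, 57, 67, 86, 102, 106] cols [163, 163, 162, 164, 167, 157, 121, 69, 42, 38, 38, 38, 39, 39, 39, 39, 44, 65, 91, 108, 113, 115, 130, 165, 189, 194]
[130.4 131.2 131.8] 102
[501.22438353 -60.8487638  184.73056983]
```

View pics/c6.png

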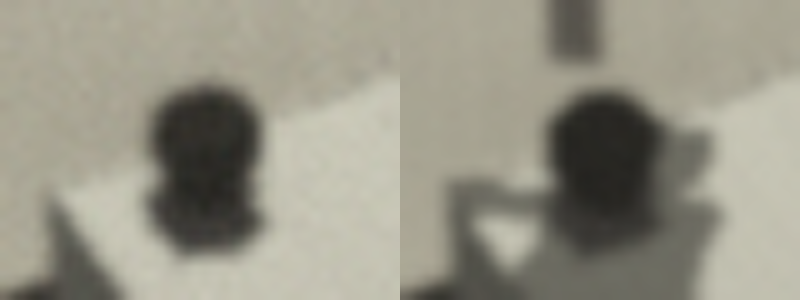

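The left crop is the first image and the right is now. The head's top edge has gone from crop v≈85 to ≈92, about 3 mm below its start height, and depth agrees. After the climb, that fits a drop of about 6 mm. Next I regrip and turn forward.

Emit:
arm_command:
  plan:
    - [1,0,0,0.03,0]
    - [1,0,0,0.04,0]
    - [1,0,0,0.03,0]
    - [1,0,0,0.009,0]
    - [1,0,0,0,0]
    - [0.2,0,0,0,0]
    - [0.1,0,0,0,0]
    - [0.0,0,0,0,0]
    - [-0.1,0,0,0,0]
    - [-1,0,0,0,0]
    - [-1,0,0,0,0]
    - [-1,0,0,0,0]
    - [-1,0,0,0,0]

```text
clock: 17.12
eef_pos: [501.4, -60.8, 76.3]
eef_rot: [3.141, -0.0, 2.965]
wrist_force: [-0.7, 0.9, 0.7]
finger_gap: 45.7
finger_force: 15.0
```

Emit:
arm_command:
  plan:
    - [-1,0,0,0.0004,0]
    - [-1,0,0,0,0]
    - [-1,0,0,0,0]

```text
clock: 17.5
eef_pos: [501.6, -60.9, 76.2]
eef_rot: [3.142, 0.001, 2.965]
wrist_force: [-0.9, 1.6, 4.5]
finger_gap: 45.6
finger_force: 15.0
```

Emit:
arm_command:
  plan:
    - [-1,0,0,0.0001,0.1]
    - [-1,0,0,0.0001,0.1]
    - [-1,0,0,0.0001,0.1]
    - [-1,0,0,0.0001,0.1]
    - [-1,0,0,0.0001,0.1]
    - [-1,0,0,0.0001,0.1]
    - [-1,0,0,0.0001,0.1]
    - [-1,0,0,0.0001,0.1]

```text
clock: 18.5
eef_pos: [501.7, -60.8, 75.4]
eef_rot: [3.141, 0.0, 2.162]
wrist_force: [-1.4, 1.1, 4.8]
finger_gap: 45.8
finger_force: 15.0
```

Emit:
arm_command:
  plan:
    - [-1,0,0,0.0001,0.1]
    - [-1,0,0,0.0001,0.1]
    - [-1,0,0,0.0001,0.1]
    - [-1,0,0,0.0001,0.1]
    - [-1,0,0,0.0001,0.1]
    - [-1,0,0,0.0001,0.1]
    - [-1,0,0,0.0001,0.1]
    - [-1,0,0,0.0001,0.1]

```text
clock: 19.5
eef_pos: [501.6, -60.8, 74.7]
eef_rot: [3.141, -0.0, 1.362]
wrist_force: [-2.1, 2.5, 6.1]
finger_gap: 45.6
finger_force: 15.0
```

Emit:
arm_command:
  plan:
    - [-1,0,0,0.0001,0.1]
    - [-1,0,0,0.0001,0.1]
    - [-1,0,0,0.0001,0.1]
    - [-1,0,0,0.0001,0.1]
    - [-1,0,0,0.0001,0.1]
    - [-1,0,0,0.0001,0.1]
    - [-1,0,0,0.0001,0.1]
    - [-1,0,0,0.0001,0.1]
    - [-1,0,0,0.0001,0.1]
    - [-1,0,0,0.0001,0.1]
    - [-1,0,0,0.0001,0.1]
    - [-1,0,0,0.0001,0.1]
    - [-1,0,0,0.0001,0.1]
    - [-1,0,0,0.0001,0.1]
    - [-1,0,0,0.0001,0.1]
    - [-1,0,0,0.0001,0.1]
    - [-1,0,0,0,0]

```text
clock: 21.62
eef_pos: [501.6, -60.7, 73.1]
eef_rot: [-3.141, -0.001, -0.237]
wrist_force: [0.0, 2.8, 6.2]
finger_gap: 45.9
finger_force: 15.0
```

Emit:
arm_command:
  plan:
    - [-1,0,0,-0.0004,0]
    - [0.6,0,0,0,0]
    - [0.6,0,0,0,0]
    - [0.6,0,0,0,0]
    - [0.6,0,0,0,0]
    - [0.6,0,0,0,0]

```text
clock: 22.38
eef_pos: [501.4, -60.9, 73.0]
eef_rot: [3.142, 0.0, -0.235]
wrist_force: [-0.3, 0.5, 0.2]
finger_gap: 75.1
finger_force: 0.0
```

Emit:
arm_command:
  plan:
    - [0.6,0,0,0,-0.16]
    - [0.6,0,0,0,-0.16]
    - [0.6,0,0,0,-0.16]
    - [0.6,0,0,0,-0.16]
    - [0.6,0,0,0,-0.16]
    - [0.6,0,0,0,-0.16]
    - [0.6,0,0,0,-0.16]
    - [0.6,0,0,0,-0.16]
    - [0.6,0,0,0,-0.16]
    - [0.6,0,0,0,-0.16]
    - [0.6,0,0,0,-0.16]
    - [0.6,0,0,0,-0.16]
    - [0.6,0,0,0,-0.16]
    - [0.6,0,0,0,-0.16]
    - [0.6,0,0,0,-0.16]
    - [0.6,0,0,0,-0.16]
    - [0.6,0,0,0,-0.16]
    - [0.6,0,0,0,-0.16]
    - [0.6,0,0,0,-0.16]
    - [0.6,0,0,0,-0.16]

```text
clock: 24.88
eef_pos: [501.4, -60.9, 73.0]
eef_rot: [3.142, -0.0, 2.97]
wrist_force: [-0.4, 0.2, -0.5]
finger_gap: 75.4
finger_force: 0.0
```

Emit:
arm_command:
  plan:
    - [0.2,0,0,0,0]
    - [0.1,0,0,0,0]
    - [0,0,0,0,0]
    - [-0.1,0,0,0,0]
    - [-1,0,0,0,0]
    - [-1,0,0,0,0]
    - [-1,0,0,0,0]
    - [-1,0,0,0.0004,0]
    - [-1,0,0,0,0]

```text
clock: 26.0
eef_pos: [501.5, -60.9, 72.9]
eef_rot: [3.142, 0.0, 2.965]
wrist_force: [-0.3, 1.0, 4.8]
finger_gap: 45.6
finger_force: 15.0
```

Emit:
arm_command:
  plan:
    - [-1,0,0,0.0001,0.1]
    - [-1,0,0,0.0001,0.1]
    - [-1,0,0,0.0001,0.1]
    - [-1,0,0,0.0001,0.1]
    - [-1,0,0,0.0001,0.1]
    - [-1,0,0,0.0001,0.1]
    - [-1,0,0,0.0001,0.1]
    - [-1,0,0,0.0001,0.1]
    - [-1,0,0,0.0001,0.1]
    - [-1,0,0,0.0001,0.1]
    - [-1,0,0,0.0001,0.1]
    - [-1,0,0,0.0001,0.1]
    - [-1,0,0,0.0001,0.1]
    - [-1,0,0,0.0001,0.1]
    - [-1,0,0,0.0001,0.1]
    - [-1,0,0,0.0001,0.1]

```text
clock: 28.0
eef_pos: [501.5, -60.8, 71.4]
eef_rot: [3.141, -0.0, 1.362]
wrist_force: [-2.4, 2.2, 5.9]
finger_gap: 45.7
finger_force: 15.0
```

Emit:
arm_command:
  plan:
    - [-1,0,0,0.0001,0.1]
    - [-1,0,0,0.0001,0.1]
    - [-1,0,0,0.0001,0.1]
    - [-1,0,0,0.0001,0.1]
    - [-1,0,0,0.0001,0.1]
    - [-1,0,0,0.0001,0.1]
    - [-1,0,0,0.0001,0.1]
    - [-1,0,0,0.0001,0.1]
    - [-1,0,0,0.0001,0.1]
    - [-1,0,0,0.0001,0.1]
    - [-1,0,0,0.0001,0.1]
    - [-1,0,0,0.0001,0.1]
    - [-1,0,0,0.0001,0.1]
    - [-1,0,0,0.0001,0.1]
    - [-1,0,0,0.0001,0.1]
    - [-1,0,0,0,0]
    - [-1,0,0,0,0]
    - [-1,0,0,0,0]

```text
clock: 30.25
eef_pos: [501.6, -60.7, 70.0]
eef_rot: [-3.141, -0.0, -0.135]
wrist_force: [-0.8, 2.5, 6.3]
finger_gap: 45.7
finger_force: 15.0
```

Emit:
arm_command:
  plan:
    - [-1,0,0,-0.001,0]
    - [-1,0,0,-0.0008,0]
    - [-1,0,0,0,0]
    - [-1,0,0,0,0]

```text
clock: 30.75
eef_pos: [501.3, -60.7, 71.2]
eef_rot: [-3.141, 0.0, -0.135]
wrist_force: [-0.8, 3.6, -1.9]
finger_gap: 46.0
finger_force: 15.0
```

Emit:
arm_command:
  plan:
    - [-1,0,0,-0.0006,0]
    - [-1,0,0,0,0]
    - [-1,0,0,0,0]

```text
clock: 31.12
eef_pos: [501.1, -60.7, 71.5]
eef_rot: [-3.141, 0.001, -0.135]
wrist_force: [1.6, 4.0, -9.5]
finger_gap: 45.6
finger_force: 15.0
```

Lifting meets about 9.5 N of resistance after roughly 1.2 mm of play, so the thread has taken. I'll settle back and hand in.

Emit:
arm_command:
  plan:
    - [-1,0,0,0.001,0]
    - [-1,0,0,0.0008,0]
    - [-1,0,0,0,0]
    - [-1,0,0,0,0]
    - [-1,0,0,0,0]
    - [-1,0,0,0,0]

```text
clock: 31.88
eef_pos: [501.5, -60.8, 70.5]
eef_rot: [-3.141, -0.0, -0.135]
wrist_force: [-2.6, 6.0, -2.3]
finger_gap: 45.9
finger_force: 15.0
```

```bash
python3 -c "
from cell import ticket,manip
s=manip.read_state();print(s['eef_pos'],s['wrist_force'],s['finger_force'],s['qd'].round(3))
print(ticket.sign_off())"
```

```text
[501.45562256 -60.77155691  70.48717633] [-2.57138577  5.95885169 -2.2792345 ] 14.999931156635284 [ 0.    -0.     0.     0.001 -0.003  0.   ]
the job is handed in; nothing more can be done
None
```

I turned the foot back until it dropped, then forward 6.3 rad (one turn). A light lift met about 9.5 N, so the thread has taken. The job is handed in at 32 s with the foot still gripped at 15 N, and no verdict came back.

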